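# Turn a tray of guitar knobs over with the tray turner

## Task

Turn all six wooden knobs over in one go: lay the matching empty tray (the longer of the two on the cork mat) face-down and square on the loaded tray, push the closed pair into the middle of the turner's sleeve, and swing the sleeve's bar all the way over. Then draw the pair out onto the turner's right-hand ledge, still closed, lift off the tray that is now on top and lay it flat on the cork mat, leaving the other tray squarely on the ledge with every knob in its pockets, underside up. Leave the short tray and the other tools where they are.

Things in the scene. Friction and masses are not known exactly. Their poses are not given: they have to be found in the camera images.
- turner: The tray turner, a fixed plywood fixture 430 mm long (its y), 124 mm wide: two ledges with a turning aluminium sleeve in the gap between them, 43 mm from either; a tray pair slides along y. Origin: centre of its underside, on the bench; +y towards the left ledge, +x away from the robot.
- left_ledge (a point): Middle of the left ledge's flat top, 50.5 mm above the bench, at turner x = 0, y = 140 mm. The ledge runs from y = 65 to 215 mm, is 110 mm wide and has two fences along y, 8 mm high, 68 mm apart, 10 mm thick, from y = 75 to 205 mm. Axes as the turner.
- right_ledge (a point): Middle of the right ledge's flat top, 48.5 mm above the bench, at turner x = 0, y = -140 mm. The ledge runs from y = -65 to -215 mm, is 124 mm wide and has no fences. Axes as the turner.
- sleeve (a joint): Sleeve angle, rad: 0 with the bar level on the robot's side, 3.14 with it level on the far side, having passed over the top. It turns about the turner's y axis through sleeve_mid, with little friction, and rests on either stop. At both stops its floor is 50 mm above the bench.
- sleeve_mid (a point): Centre of the sleeve, on its axis, 65 mm above the bench. The sleeve is a rectangular tube, open at both ends, 44 mm long along y (plus flared lips to 35 mm from the centre at the left mouth), inside 68 mm wide and 30 mm high, with two rings that reach 47 mm from the axis. Axes as the turner.
- bar (a point): Middle of the sleeve's bar: a dark wooden round bar, 12 mm diameter, 88 mm long over its ends, parallel to the turning axis and 95 mm from it, on two 8 mm steel arms that splay to 38 mm either side of its middle, so its middle is free to grip. It can turn between gripping fingers.
- loaded_tray: Beech tray with the six knobs: 64 mm wide (x), 120 mm long (y), 14 mm high; 2 x 3 pockets 25 x 27 mm, 9 mm deep, at x = +-14.5, y = -31, 0, 31 mm. Starts face-up between the fences of the left ledge. Origin: centre of its underside; z towards its open face, up at the start. The knobs stand 6 mm out of it.
- empty_tray: Matching empty beech tray, 64 x 120 x 14 mm, six dots on its back; starts face-down on the mat, its length pointing away from the robot. Origin: centre of its OPEN face (down at the start); z towards its back, so up while face-down; x across, y along. Laid square on the loaded tray it makes a closed pair 28 mm high.
- short_tray: Empty beech tray that does not match: 64 x 88 x 14 mm, eight dots on its back, face-down on the cork mat beside the other; the two may be either way round. Origin: centre of its open face, z up. Leave it.
- mat: Cork mat fixed on the bench, 140 mm (x) by 230 mm (y), 4 mm thick, left or right of the middle in front of the turner. Origin: centre of its underside. The two empty trays lie on it about 62 mm either side of its centre along y, one of them at +62, the other at -62.
- knob0: Turned dark wooden knob, 20 mm across at the base, 17 mm at the crown, 15 mm tall, 14 g, one in each pocket of the loaded tray. Origin: centre of its underside (with a small brass dot), z towards its crown, up at the start.
- knob1: Turned dark wooden knob, 20 mm across at the base, 17 mm at the crown, 15 mm tall, 14 g, one in each pocket of the loaded tray. Origin: centre of its underside (with a small brass dot), z towards its crown, up at the start.
- knob2: Turned dark wooden knob, 20 mm across at the base, 17 mm at the crown, 15 mm tall, 14 g, one in each pocket of the loaded tray. Origin: centre of its underside (with a small brass dot), z towards its crown, up at the start.
- knob3: Turned dark wooden knob, 20 mm across at the base, 17 mm at the crown, 15 mm tall, 14 g, one in each pocket of the loaded tray. Origin: centre of its underside (with a small brass dot), z towards its crown, up at the start.
- knob4: Turned dark wooden knob, 20 mm across at the base, 17 mm at the crown, 15 mm tall, 14 g, one in each pocket of the loaded tray. Origin: centre of its underside (with a small brass dot), z towards its crown, up at the start.
- knob5: Turned dark wooden knob, 20 mm across at the base, 17 mm at the crown, 15 mm tall, 14 g, one in each pocket of the loaded tray. Origin: centre of its underside (with a small brass dot), z towards its crown, up at the start.
- screwdriver: Bystander: screwdriver, 130 mm long. Leave it.
- jar: Bystander: amber glass jar with a steel lid, 44 mm across, 45 mm tall. Leave it.
- caul: Bystander: plain wooden block 90 x 30 x 22 mm. Leave it.
- glue: Bystander: white glue bottle, 52 mm across, 130 mm tall, standing. Leave it.
- hammer: Bystander: hammer, 200 mm long, lying flat. Leave it.

How it is judged (in metres and radians):
On the way, in this order (a step that is already met when the one before it is completed fails the run):
1. the matching tray lies face-down, square and flush on the loaded tray (x of empty_tray in the frame of loaded_tray between -0.006 and 0.006 m and y of empty_tray in the frame of loaded_tray between -0.006 and 0.006 m and z of empty_tray in the frame of loaded_tray between 0.01 and 0.0185 m and angle between the y axis of empty_tray and the y axis of loaded_tray, either way round below 0.1 rad and contact force between empty_tray and the fingers below 0.1 N), for 0.2 s.
2. the closed pair is in the middle of the sleeve (y of loaded_tray in the frame of turner between -0.015 and 0.015 m and y of empty_tray in the frame of turner between -0.015 and 0.015 m and x of loaded_tray in the frame of turner between -0.01 and 0.01 m and x of empty_tray in the frame of loaded_tray between -0.006 and 0.006 m and y of empty_tray in the frame of loaded_tray between -0.006 and 0.006 m and z of empty_tray in the frame of loaded_tray between 0.01 and 0.0185 m and angle between the y axis of empty_tray and the y axis of loaded_tray, either way round below 0.1 rad), for 0.2 s.
3. the sleeve is swung all the way over with the pair in it (all of step 2 and value of joint sleeve above 3.05 rad), for 0.2 s.
4. the pair has been drawn out onto the right-hand ledge, still closed (x of empty_tray in the frame of loaded_tray between -0.006 and 0.006 m and y of empty_tray in the frame of loaded_tray between -0.006 and 0.006 m and z of empty_tray in the frame of loaded_tray between 0.01 and 0.0185 m and angle between the y axis of empty_tray and the y axis of loaded_tray, either way round below 0.1 rad and angle between loaded_tray's own z axis and vertical above 3 rad and y of loaded_tray in the frame of turner between -0.19 and -0.09 m), for 0.2 s.
At the end, for the whole second after the job is handed in: The once-empty tray lies face-up on the right-hand ledge, centre 90 to 190 mm from the sleeve middle and within 35 mm of the ledge midline, all six knobs in its pockets, underside up; the other tray lies flat on the cork mat, its centre over the mat, either face up; both at rest (angle between empty_tray's own z axis and vertical above 3 rad and y of empty_tray in the frame of turner between -0.19 and -0.09 m and x of empty_tray in the frame of turner between -0.035 and 0.035 m and z of empty_tray in the frame of turner between 0.058 and 0.068 m and linear speed of each of empty_tray, loaded_tray below 0.02 m/s and x of loaded_tray in the frame of mat between -0.07 and 0.07 m and y of loaded_tray in the frame of mat between -0.115 and 0.115 m and height (world z) of loaded_tray below 0.023 m and (angle between loaded_tray's own z axis and vertical above 3.05 rad or angle between loaded_tray's own z axis and vertical below 0.09 rad) and x of knob0 in the frame of empty_tray between -0.029 and 0.029 m and y of knob0 in the frame of empty_tray between -0.047 and 0.047 m and z of knob0 in the frame of empty_tray between -0.01 and -0.002 m and angle between each of knob0, knob1, knob2, knob3, knob4, knob5's own z axis and vertical above 2.9 rad and x of knob1 in the frame of empty_tray between -0.029 and 0.029 m and y of knob1 in the frame of empty_tray between -0.047 and 0.047 m and z of knob1 in the frame of empty_tray between -0.01 and -0.002 m and x of knob2 in the frame of empty_tray between -0.029 and 0.029 m and y of knob2 in the frame of empty_tray between -0.047 and 0.047 m and z of knob2 in the frame of empty_tray between -0.01 and -0.002 m and x of knob3 in the frame of empty_tray between -0.029 and 0.029 m and y of knob3 in the frame of empty_tray between -0.047 and 0.047 m and z of knob3 in the frame of empty_tray between -0.01 and -0.002 m and x of knob4 in the frame of empty_tray between -0.029 and 0.029 m and y of knob4 in the frame of empty_tray between -0.047 and 0.047 m and z of knob4 in the frame of empty_tray between -0.01 and -0.002 m and x of knob5 in the frame of empty_tray between -0.029 and 0.029 m and y of knob5 in the frame of empty_tray between -0.047 and 0.047 m and z of knob5 in the frame of empty_tray between -0.01 and -0.002 m); the robot touches nothing.
It fails at once if the short tray is moved more than 25 mm (distance of short_tray from where it was at the start of the episode above 0.025 m).
It fails at once if the screwdriver, jar, wooden block, glue bottle or hammer is moved more than 30 mm (distance of any of screwdriver, jar, caul, glue, hammer from where it was at the start of the episode above 0.03 m).
It also fails if it takes over 72 s, if anything falls off the work surface, if the arm or the gripper's body presses on something with over 40 N, if the wrist force passes 120 N, or if a joint passes its speed limit or range.

## Robot

A 6-joint arm with a two-finger parallel gripper is mounted at the origin on the work surface. World frame = base frame: x ahead of the robot, y to its left, z up, the work surface at z = 0. Lengths are in m, angles in degrees, forces in N, time in s.
With the tool pointing down it reaches from about 0.25 to 0.725 m from the base axis. Payload 9.7 kg.
Tool frame: the origin (TCP) lies at the very end of the fingers, on their centre line; the grasp point (between the pads) lies 19 mm behind it; z points along the fingers, y is the direction in which the jaws open and shut (so a half turn about z gives the same grasp; the last joint's range is limited). The gripper opens to 85 mm and grips with 20 to 120 N. Pads are 22 mm wide; open, the fingers measure 114 mm over their backs; the gripper's body (76 mm by 85 mm) begins 54 mm behind the grasp point. The pads swing forward as they close: fully open they stand 13 mm farther back than shut.
Start: joints at [-68.125, 4.979, 10.078, 95.1, 0, 90], TCP at [0.205, -0.51, 0.231] pointing down, gripper open.
Joint ranges: [-179.16, 179.16], [-48.56, 103.87], [-65.8, 70.77], [-126.05, 130.52], [-82.76, 87.17], [-180, 180]. Speed limits (degrees/s): [127.2, 127.2, 147.25, 180, 180, 180].

## Interface

Orientations are given as [roll, pitch, yaw] about the fixed x, y, z axes, in that order (R = Rz(yaw) Ry(pitch) Rx(roll)).
In Python, from workcell import bot gives the robot as it stands. The module is installed in compiled form; this text tells all that it offers.
- The arm moves only by the tool arm_command, never from a script. Its argument "increments" is a list of rows, each a list of 7 numbers: the gripper command: -1 is fully open, 1 is shut, values between are in proportion, then the shift along the tool's x, y, z in cm, then the turn, a rotation vector about the tool's x, y, z in degrees. In form: [[gripper, x, y, z, rx, ry, rz], ...]. A call has 1 to 10 rows; each row shifts and turns the commanded pose from where the row before left it, along the tool's axes as they then stand; what a row does not reach is not made up. A row lasts 1/8 s, in which the tool goes at most 62.5 mm and 10.7 degrees, less where a joint would pass 70% of its speed; a pose out of reach is approached as far as the arm can. A call is refused whole if a number of a shift passes 6.25 or a number of a turn 10.7, either way. A call with a gripper value outside its range is refused whole. The fingers move at their own pace and stop on an object; "grip_force" is the grip in N (left out, the last holds). Time passes only in rows, so rows that do not move let the fingers close. It gives the time, the measured TCP pose, the force and the opening at its end, in the units of the state.
- bot.get_obs(): the state, without advancing time (a new reading comes with each control period).
- bot.camera(name): name is "scene" or "top"; returns a dict with "color" (384x512x3 uint8, red, green, blue), "fx", "fy", "cx", "cy" (pixels), "origin" and "attitude" of the camera in the world. Camera axes: x right, y up, looking along -z (the intrinsics and any distortion apply to the point x, -y, -z); pixel columns grow to the right and rows downward; lengths in m; the calibration is good to about 2 mm. A picture is of the moment at which its call begins. There is no depth.
- bot.job_done(): hands the job in, once; it reports no verdict.
The state is a dict: "time": time; "q": joint angles; "qd": joint speeds; "joint_efforts": joint torques, N m; "ee_pos": TCP position; "tcp_rot": TCP orientation; "wrist_force": force on the tool from outside, world axes, zero at the start; "torque": the same for the moment, N m; "opening": finger opening in m.
Only numpy, scipy, OpenCV 4.12 (cv2) and the standard library are available. Lean on these libraries where they do the work, as an engineer would, in place of code of your own. Each camera call takes 0.05 s, during which the arm holds its last target. There are 200 camera calls.

## Working session

There is one attempt and no reset: what is moved stays moved. The work goes in short steps, Python scripts to look and compute and a tool call to move; the robot and the scene stay as the last step left them, time stands still between calls to the robot, and variables do not carry over. Pictures are saved under pics/ and viewed, about 8 in all and at most 12, crops included, and the job is handed in when it is done.

Besides the shell and the picture viewer there is one more tool, called after "Emit:" as name(argument=value, ...), one argument or row to a line, values as JSON. arm_command: Moves the arm, as the interface text tells. Its arguments: {"type":"object","properties":{"increments":{"type":"array"},"grip_force":{"type":"number"}},"required":["increments"]}

```bash
mkdir -p pics
python3 - <<'E'
from workcell import bot
import cv2,numpy as np
o=bot.get_obs(); print({k:np.round(v,3).tolist() for k,v in o.items()})
for n in("scene","top"):
    c=bot.camera(n); cv2.imwrite(f"pics/{n}0.png",cv2.resize(c["color"][:,:,::-1],(800,600),interpolation=cv2.INTER_CUBIC))
    print(n,{k:(np.round(v,4).tolist()) for k,v in c.items() if k!="color"})
E
```

```text
{'time': 0.0, 'q': [-68.123, 5.013, 10.034, 95.101, -0.0, 90.001], 'qd': [0.041, 0.002, 0.022, -0.061, 0.077, 0.017], 'joint_efforts': [0.0, -52.039, 46.48, 0.016, -0.0, -0.0], 'ee_pos': [0.205, -0.51, 0.231], 'tcp_rot': [-179.921, 0.0, 21.876], 'wrist_force': [0.045, 0.008, -0.002], 'torque': [-0.022, 0.065, -0.003], 'opening': 0.085}
scene {'fx': 477.1887, 'fy': 477.1887, 'cx': 256.9519, 'cy': 198.2438, 'origin': [1.4801, 0.4038, 1.158], 'attitude': [42.7532, 0.0837, 112.5533]}
top {'fx': 404.5145, 'fy': 404.5145, 'cx': 254.8174, 'cy': 193.1708, 'origin': [0.3358, 0.0088, 1.1239], 'attitude': [11.4532, 0.2224, -91.2907]}
```

View pics/scene0.png

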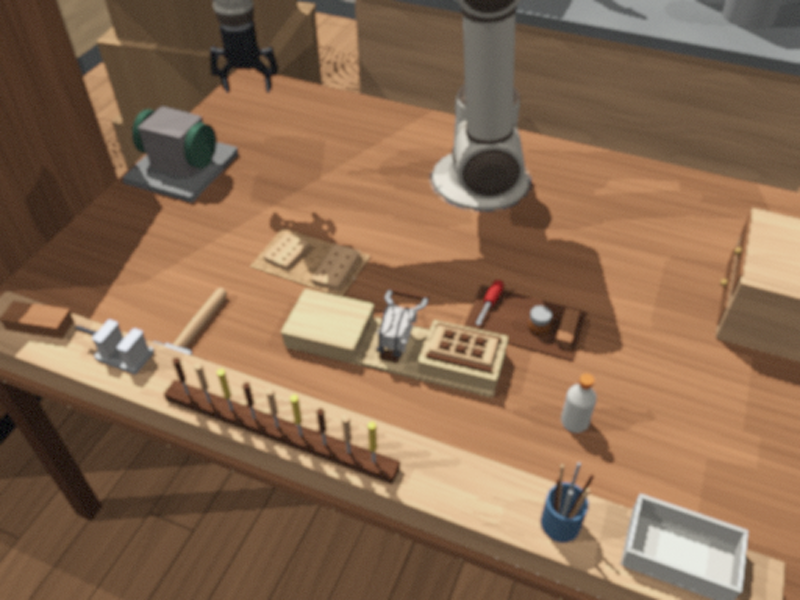

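View pics/top0.png

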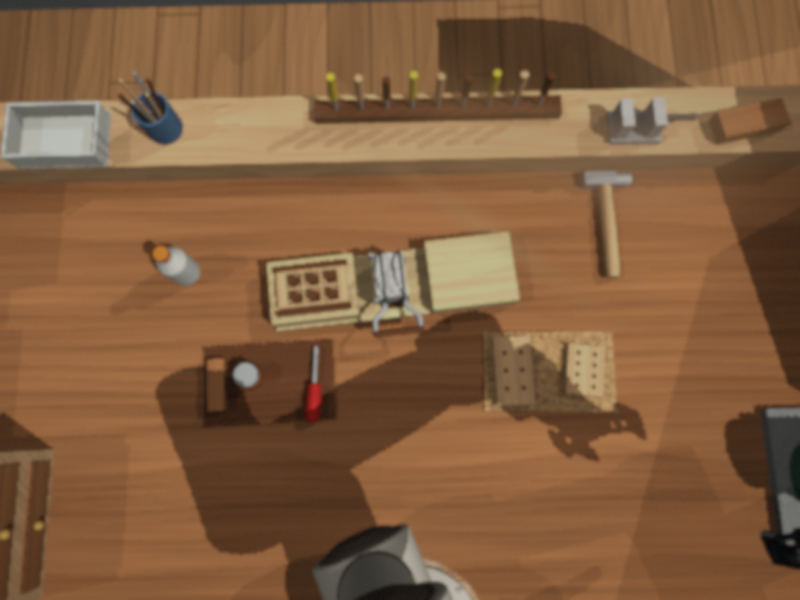

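Scene: loaded tray sits on the left ledge at top-view (318,288). The turner runs to (472,272). The mat is at (550,372), with the long tray at (514,370) and the short tray (eight dots) at (585,370). I'll zoom in to measure the corners.

```bash
cat > h.py <<'E'
import numpy as np,cv2
from workcell import bot
from scipy.spatial.transform import Rotation as R
def cam(n):
    c=bot.camera(n); c["R"]=R.from_euler("xyz",c["attitude"],degrees=True).as_matrix(); return c
def proj(c,P):
    p=(np.atleast_2d(P)-c["origin"])@c["R"]
    return np.c_[c["cx"]+c["fx"]*p[:,0]/-p[:,2], c["cy"]-c["fy"]*p[:,1]/-p[:,2]]
def ray(c,u,v):
    return c["R"]@np.array([(u-c["cx"])/c["fx"],-(v-c["cy"])/c["fy"],-1])
def atz(c,u,v,z):
    d=ray(c,u,v); return c["origin"]+d*(z-c["origin"][2])/d[2]
def tri(cs,uvs):
    A=np.zeros((3,3));b=np.zeros(3)
    for c,(u,v) in zip(cs,uvs):
        d=ray(c,u,v);d/=np.linalg.norm(d);M=np.eye(3)-np.outer(d,d);A+=M;b+=M@c["origin"]
    return np.linalg.solve(A,b)
def crop(c,u0,v0,w,h,s,f):
    im=cv2.resize(c["color"][v0:v0+h,u0:u0+w,::-1],None,fx=s,fy=s,interpolation=cv2.INTER_CUBIC)
    for i in range(0,w,20): cv2.line(im,(int(i*s),0),(int(i*s),6),(0,0,255),1); cv2.putText(im,str(u0+i),(int(i*s)+2,16),0,.35,(255,255,255),1)
    for i in range(0,h,20): cv2.line(im,(0,int(i*s)),(6,int(i*s)),(0,0,255),1); cv2.putText(im,str(v0+i),(8,int(i*s)+4),0,.35,(255,255,255),1)
    cv2.imwrite(f,im)
E
python3 - <<'E'
from h import *
crop(cam("top"),160,140,240,130,3.3,"pics/t1.png"); crop(cam("scene"),155,140,180,120,4.4,"pics/s1.png")
E
```

```text
(no output)
```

View pics/t1.png

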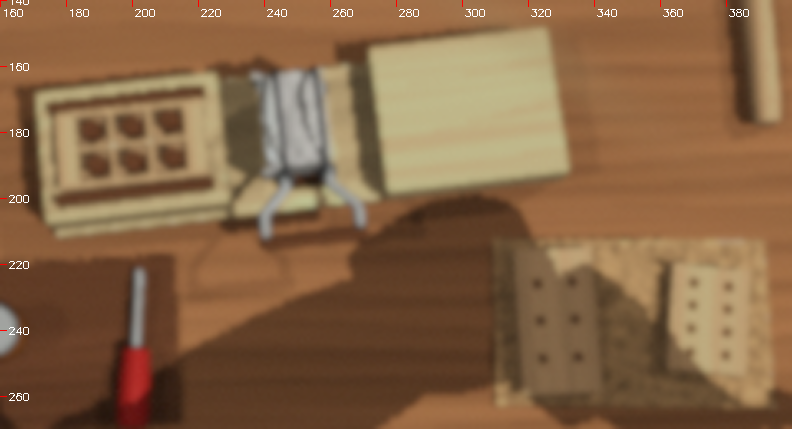

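View pics/s1.png

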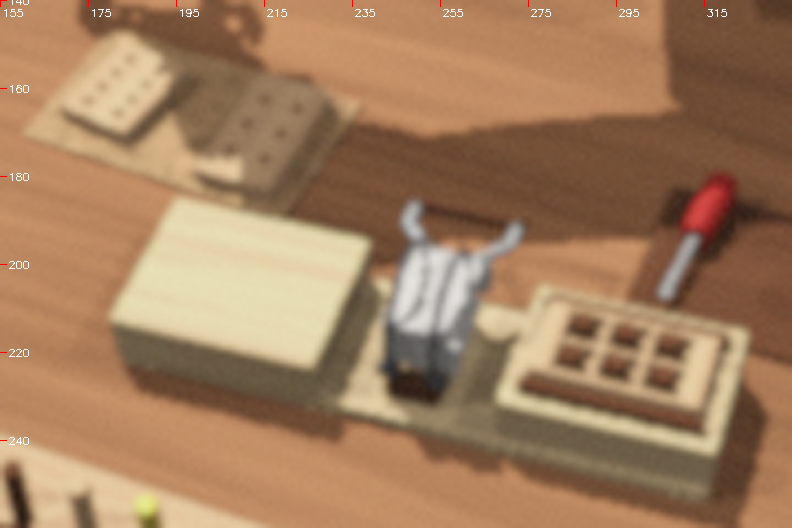

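Run:
```python
from h import *
T=cam("top");S=cam("scene")
t=lambda p:(160+p[0]/3.3-.35,140+p[1]/3.3-.35); s=lambda p:(155+p[0]/4.4-.4,140+p[1]/4.4-.4)
def go(n,tp,sp):
    P=np.array([tri([T,S],[t(a),s(b)]) for a,b in zip(tp,sp)]); print(n,(P*1000).round(0).tolist(),"mean",(P.mean(0)*1000).round(1)); return P
r=go("R",[(547,28),(368,45),(386,194),(570,173)],[(110,320),(314,368),(373,238),(178,197)])
l=go("L",[(36,94),(219,72),(231,205),(46,222)],[(715,452),(497,398),(543,288),(749,330)])
e=go("E",[(578,355),(544,357),(575,319),(541,320),(572,281),(537,283)],[(265,99),(299,109),(250,124),(282,134),(233,146),(266,159)])
k=go("K",[(171,157),(133,161),(95,163),(168,121),(129,124),(92,127)],[(583,324),(627,335),(671,346),(572,357),(616,367),(661,378)])
b=go("bar",[(265,238),(363,228)],[(520,224),(413,208)])
m=go("mat",[(493,240),(773,406)],[(290,215),(105,35)])
Z=lambda ps,z:np.array([atz(T,*t(p),z) for p in ps])
print("R@z",Z([(547,28),(368,45),(386,194),(570,173)],.0485).round(3).tolist(),Z([(547,28),(368,45),(386,194),(570,173)],.0485).mean(0))
print("L@z",Z([(36,94),(219,72),(231,205),(46,222)],.0505).mean(0))
ez=Z([(578,355),(544,357),(575,319),(541,320),(572,281),(537,283)],.018);print("E",ez.mean(0),np.degrees(np.arctan2(*(ez[4:].mean(0)-ez[:2].mean(0))[[1,0]])))
kz=Z([(171,157),(133,161),(95,163),(168,121),(129,124),(92,127)],.0505+.020);print("K",kz.mean(0))
mz=Z([(493,240),(766,240),(773,406),(497,405)],.004);print("mat",mz.mean(0),mz.round(3).tolist())
d=r.mean(0)-l.mean(0);print("yaw turner",np.degrees(np.arctan2(d[0],-d[1])))
d=kz[2]+kz[5]-kz[0]-kz[3];print("yaw K",np.degrees(np.arctan2(-d[0],d[1])))
```

```text
R [[677.0, -191.0, 46.0], [665.0, -39.0, 49.0], [538.0, -50.0, 50.0], [552.0, -202.0, 47.0]] mean [ 607.9 -120.5   47.7]
L [[629.0, 238.0, 50.0], [643.0, 87.0, 51.0], [532.0, 78.0, 44.0], [520.0, 228.0, 52.0]] mean [581.1 157.7  49.3]
E [[405.0, -205.0, 18.0], [404.0, -176.0, 17.0], [434.0, -204.0, 17.0], [434.0, -176.0, 16.0], [466.0, -203.0, 21.0], [465.0, -175.0, 17.0]] mean [ 434.7 -189.8   17.9]
K [[569.0, 123.0, 65.0], [567.0, 154.0, 64.0], [566.0, 185.0, 65.0], [600.0, 126.0, 64.0], [598.0, 157.0, 66.0], [596.0, 188.0, 66.0]] mean [582.5 155.9  65.1]
bar [[500.0, 49.0, 68.0], [508.0, -31.0, 60.0]] mean [504.3   9.1  64.3]
mat [[503.0, -139.0, 6.0], [362.0, -373.0, -7.0]] mean [ 432.4 -256.1   -0.5]
R@z [[0.677, -0.191, 0.048], [0.665, -0.04, 0.048], [0.538, -0.051, 0.048], [0.552, -0.202, 0.048]] [ 0.60785352 -0.12079408  0.0485    ]
L@z [0.58119536 0.15669521 0.0505    ]
E [ 0.43506896 -0.19078223  0.018     ] 1.666625247500723
K [0.58119878 0.15535227 0.0705    ]
mat [ 0.43264687 -0.25531896  0.004     ] [[0.504, -0.142, 0.004], [0.499, -0.373, 0.004], [0.361, -0.367, 0.004], [0.367, -0.139, 0.004]]
yaw turner 5.50309811883786
yaw K 3.295721497652939
```

Turner centre is at (0.5945, 0.0185) with yaw 5.5°. Loaded tray is at (0.5815, 0.155) and the empty tray at (0.435, −0.190) with yaw 1.7°. Moving above the empty tray.

Emit:
arm_command(
  increments=[
    [-1, 4.16, -2.64, 1.3, 0, 0, 0],
    [-1, 4.16, -2.64, 1.3, 0, 0, 0],
    [-1, 4.16, -2.64, 1.3, 0, 0, 0],
    [-1, 4.16, -2.64, 1.3, 0, 0, 0],
    [-1, 4.16, -2.64, 1.3, 0, 0, 0],
    [-1, 4.16, -2.64, 1.3, 0, 0, 0],
    [-1, 4.16, -2.64, 1.3, 0, 0, 0],
    [-1, 4.16, -2.64, 1.3, 0, 0, 0],
    [-1, 0, 0, 0.6, 0, 0, 10.1],
    [-1, 0, 0, 0, 0, 0, 10.1],
  ],
)

```text
time: 1.55
ee_pos: [0.4351, -0.1895, 0.1206]
tcp_rot: [-180.0, 0.1, 1.4]
wrist_force: [0.1, 0.2, 0.7]
opening: 0.0851
```

Emit:
arm_command(
  increments=[
    [-1, 0, 0, 3, 0, 0, 0],
    [-1, 0, 0, 3, 0, 0, 0],
    [-1, 0, 0, 3, 0, 0, 0],
    [-1, 0, 0, 1.5, 0, 0, 0],
    [-1, 0, 0, 1.0, 0, 0, 0],
    [-1, 0, 0, 0.4, 0, 0, 0],
    [1, 0, 0, 0, 0, 0, 0],
    [1, 0, 0, 0, 0, 0, 0],
    [1, 0, 0, 0, 0, 0, 0],
    [1, 0, 0, 0, 0, 0, 0],
  ],
  grip_force=40,
)

```text
time: 2.8
ee_pos: [0.4356, -0.1906, 0.0032]
tcp_rot: [180.0, -0.1, 1.7]
wrist_force: [-0.6, 0.8, 6.3]
opening: 0.0625
```

Emit:
arm_command(
  increments=[
    [1, 0, 0, -1, 0, 0, 0],
    [1, 0, 0, -3, 0, 0, 0],
    [1, 0, 0, -4, 0, 0, 0],
    [1, 0, 0, -5, 0, 0, 0],
    [1, 0, 0, 0, 0, 0, 0],
  ],
)

```text
time: 3.42
ee_pos: [0.4367, -0.1911, 0.1367]
tcp_rot: [179.8, -0.3, 1.7]
wrist_force: [-0.3, 0.6, -0.2]
opening: 0.0626
```

Run:
```python
from h import *
c=cam("scene")
o=bot.get_obs();p=np.array(o["ee_pos"]);print(p,o["tcp_rot"],o["wrist_force"],o["opening"])
u,v=proj(c,p)[0];print(u,v)
a=cam("top");u2,v2=proj(a,p)[0];print(u2,v2)
crop(c,int(u)-40,int(v)-40,80,80,5,"pics/a.png");crop(a,int(u2)-40,int(v2)-40,80,80,5,"pics/b.png")
cv2.imwrite("pics/ab.png",np.hstack([cv2.imread("pics/a.png"),cv2.imread("pics/b.png")]))
```

```text
[ 0.43590824 -0.19078239  0.13425238] [ 1.79917094e+02 -1.73359395e-01  1.67479566e+00] [-0.42264161 -0.53418738 -1.52882426] 0.06266472988280973
211.97904467107483 143.09702424096534
336.9841907755225 231.5173355448922
```

View pics/ab.png

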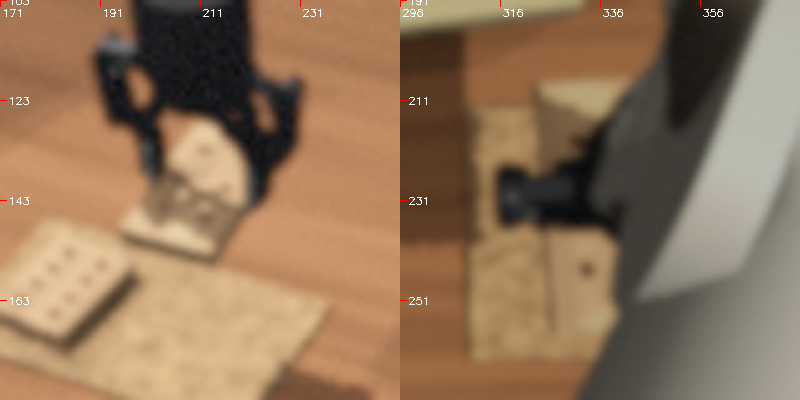

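Emit:
arm_command(
  increments=[
    [1, 0, 0, -3, 0, 0, 0],
    [1, 1.94, -4.29, 0, 0, 0, 0],
    [1, 1.94, -4.29, 0, 0, 0, 0],
    [1, 1.94, -4.29, 0, 0, 0, 0],
    [1, 1.94, -4.29, 0, 0, 0, 0],
    [1, 1.94, -4.29, 0, 0, 0, 0],
    [1, 1.94, -4.29, 0, 0, 0, 0],
    [1, 1.94, -4.29, 0, 0, 0, 0],
    [1, 1.94, -4.29, 0, 0, 0, 0],
    [1, 0, 0, 0, 0, 0, -5],
  ],
)

```text
time: 4.78
ee_pos: [0.5811, 0.0942, 0.1625]
tcp_rot: [-177.1, -0.0, 12.9]
wrist_force: [-0.5, 0.1, -0.3]
opening: 0.0631
```

Emit:
arm_command(
  increments=[
    [1, 0, 0, 0, 0, 0, -10],
    [1, 0, 0, 0, 0, 0, -10],
    [1, 0, 0, 0, 0, 0, -10],
    [1, 0, 0, 0, 0, 0, -10],
    [1, 0, 0, 0, 0, 0, -10],
    [1, 0, 0, 0, 0, 0, -10],
    [1, 0, 0, 0, 0, 0, -10],
    [1, 0, 0, 0, 0, 0, -10],
    [1, 0, 0, 0, 0, 0, -8.3],
    [1, 0, 0, 0, 0, 0, 0],
  ],
)

```text
time: 6.02
ee_pos: [0.5804, 0.0927, 0.1634]
tcp_rot: [-180.0, -2.9, 101.0]
wrist_force: [0.8, 0.4, -0.8]
opening: 0.0627
```

```bash
cat >> h.py <<'E'
def delta(xyz,yaw):
    o=bot.get_obs();A=R.from_euler("xyz",o["tcp_rot"],degrees=True);B=R.from_euler("xyz",[180,0,yaw],degrees=True)
    d=np.array(xyz)-o["ee_pos"]
    print("pose",np.round(o["ee_pos"],4),np.round(o["tcp_rot"],2),"rotvec",(A.inv()*B).as_rotvec(degrees=True).round(2),"shift after turn cm",(B.inv().apply(d)*100).round(2))
E
python3 -c "
from h import *
delta([.5813,.1565,.12],95)"
```

```text
pose [0.5804 0.0927 0.1634] [-179.98   -2.87  100.98] rotvec [-0.17 -2.87  5.98] shift after turn cm [6.34 0.64 4.34]
```

Emit:
arm_command(
  increments=[
    [1, 0, 0, 0, -0.1, -1.4, 3],
    [1, 0, 0, 0, -0.1, -1.4, 3],
    [1, 1.27, 0.13, 0, 0, 0, 0],
    [1, 1.27, 0.13, 0, 0, 0, 0],
    [1, 1.27, 0.13, 0, 0, 0, 0],
    [1, 1.27, 0.13, 2, 0, 0, 0],
    [1, 1.27, 0.13, 2.3, 0, 0, 0],
    [1, 0, 0, 0, 0, 0, 0],
    [1, 0, 0, 0, 0, 0, 0],
    [1, 0, 0, 0, 0, 0, 0],
  ],
)

```text
time: 7.28
ee_pos: [0.5825, 0.1565, 0.1229]
tcp_rot: [179.8, -0.1, 95.0]
wrist_force: [0.2, 0.7, -1.0]
opening: 0.0626
```

Run:
```python
from h import *
delta([.5813,.1565,.075],95)
c=cam("scene");a=cam("top")
P=np.array([.5813,.1555,.09])
u,v=proj(c,P)[0];u2,v2=proj(a,P)[0]
crop(c,int(u)-40,int(v)-40,80,80,5,"pics/a.png");crop(a,int(u2)-40,int(v2)-40,80,80,5,"pics/b.png")
cv2.imwrite("pics/ab2.png",np.hstack([cv2.imread("pics/a.png"),cv2.imread("pics/b.png")]))
```

```text
pose [0.5825 0.1565 0.1229] [ 1.7975e+02 -9.0000e-02  9.5010e+01] rotvec [ 0.25 -0.09  0.01] shift after turn cm [ 0.01 -0.12  4.79]
```

View pics/ab2.png

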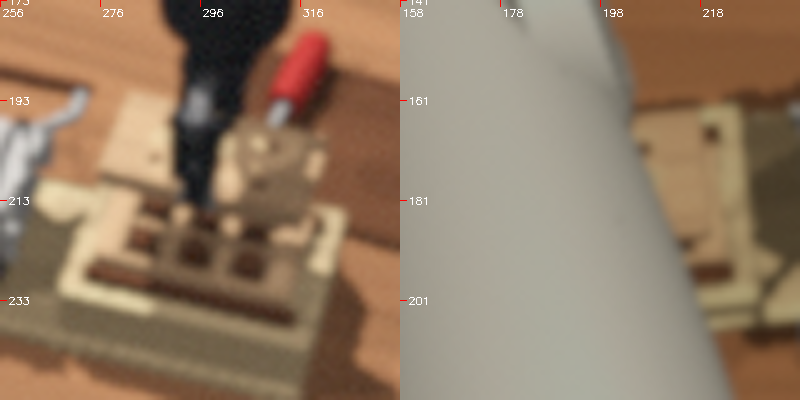

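Emit:
arm_command(
  increments=[
    [1, 0, -0.12, 1.2, 0.25, 0, 0],
    [1, 0, 0, 1.2, 0, 0, 0],
    [1, 0, 0, 1.2, 0, 0, 0],
    [1, 0, 0, 1.2, 0, 0, 0],
    [1, 0, 0, 0.5, 0, 0, 0],
    [1, 0, 0, 0.3, 0, 0, 0],
    [1, 0, 0, 0.2, 0, 0, 0],
    [1, 0, 0, 0, 0, 0, 0],
    [1, 0, 0, 0, 0, 0, 0],
  ],
)

```text
time: 8.5
ee_pos: [0.581, 0.1567, 0.0643]
tcp_rot: [-179.9, -0.1, 95.0]
wrist_force: [-0.3, 0.2, -0.6]
opening: 0.0628
```

Emit:
arm_command(
  increments=[
    [1, 0, 0, 0.1, 0, 0, 0],
    [1, 0, 0, 0.1, 0, 0, 0],
    [1, 0, 0, 0, 0, 0, 0],
  ],
)

```text
time: 8.88
ee_pos: [0.5811, 0.1568, 0.0637]
tcp_rot: [180.0, -0.1, 95.0]
wrist_force: [-4.4, -0.8, 11.3]
opening: 0.0633
```

Emit:
arm_command(
  increments=[
    [-1, 0, 0, 0, 0, 0, 0],
    [-1, 0, 0, 0, 0, 0, 0],
    [-1, 0, 0, 0, 0, 0, 0],
    [-1, 0, 0, -1, 0, 0, 0],
    [-1, 0, 0, -3, 0, 0, 0],
    [-1, 0, 0, -4, 0, 0, 0],
    [0.41, 3, 0, 0, 0, 0, 0],
    [0.41, 3, 0, 0, 0, 0, 0],
    [0.41, 3.1, 0, 0, 0, 0, 0],
    [0.41, 0, 0, 0, 0, 0, 0],
  ],
)

```text
time: 10.12
ee_pos: [0.5727, 0.249, 0.1425]
tcp_rot: [-179.9, -0.1, 95.2]
wrist_force: [0.1, -0.2, 0.3]
opening: 0.0253
```

Run:
```python
from h import *
delta([.5725,.2475,.1],95.5)
c=cam("scene");a=cam("top")
P=np.array([.5813,.1355,.08])
u,v=proj(c,P)[0];u2,v2=proj(a,P)[0]
crop(c,int(u)-40,int(v)-40,80,80,5,"pics/a.png");crop(a,int(u2)-40,int(v2)-40,80,80,5,"pics/b.png")
cv2.imwrite("pics/ab3.png",np.hstack([cv2.imread("pics/a.png"),cv2.imread("pics/b.png")]))
```

```text
pose [0.5727 0.249  0.1425] [-1.7993e+02 -1.0000e-01  9.5170e+01] rotvec [-0.07 -0.1  -0.33] shift after turn cm [-0.15 -0.03  4.25]
```

View pics/ab3.png

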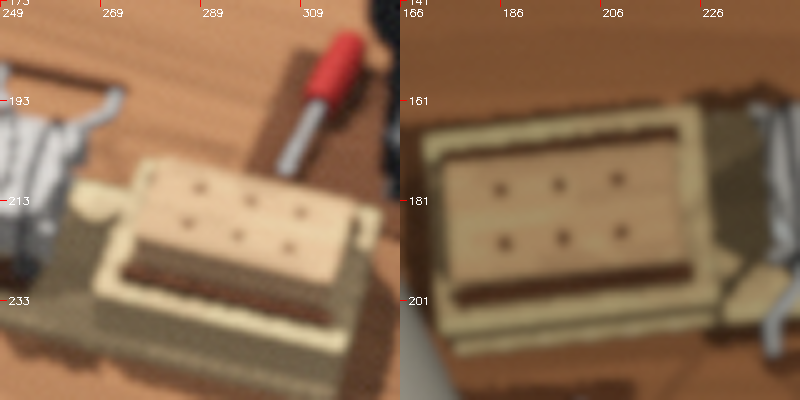

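Run:
```python
from h import *
a=cam("top")
q=[(100,190),(159,184),(217,179),(105,244),(163,238),(221,232)]
P=np.array([atz(a,166+x/5-.4,141+y/5-.4,.0785) for x,y in q]);print(P.mean(0),P.round(3).tolist())
d=P[0]+P[3]-P[2]-P[5];print(np.degrees(np.arctan2(-d[0],d[1])))
```

```text
[0.57915872 0.15869512 0.0785    ] [[0.591, 0.191, 0.079], [0.594, 0.16, 0.079], [0.596, 0.129, 0.079], [0.562, 0.188, 0.079], [0.565, 0.157, 0.079], [0.567, 0.127, 0.079]]
4.451499979579247
```

Emit:
arm_command(
  increments=[
    [0.41, 0, 0, 3, 0, 0, -0.3],
    [0.41, 0, 0, 3, 0, 0, 0],
    [0.41, 0, 0, 2, 0, 0, 0],
    [0.41, 0, 0, 0.4, 0, 0, 0],
    [0.41, -0.5, 0, 0, 0, 0, 0],
    [0.41, -0.8, 0, 0, 0, 0, 0],
    [0.41, -0.8, 0, 0, 0, 0, 0],
    [0.41, -0.8, 0, 0, 0, 0, 0],
    [0.41, -0.8, 0, 0, 0, 0, 0],
    [0.41, -0.8, 0, 0, 0, 0, 0],
  ],
)

```text
time: 11.52
ee_pos: [0.5771, 0.2021, 0.0582]
tcp_rot: [-179.9, -0.1, 95.3]
wrist_force: [-0.2, 1.4, 0.4]
opening: 0.0255
```

Emit:
arm_command(
  increments=[
    [0.41, -0.9, 0, 0, 0, 0, 0],
    [0.41, -1, 0, 0, 0, 0, 0],
    [0.41, -1, 0, 0, 0, 0, 0],
    [0.41, -1, 0, 0, 0, 0, 0],
    [0.41, -1, 0, 0, 0, 0, 0],
    [0.41, -1, 0, 0, 0, 0, 0],
    [0.41, -1, 0, 0, 0, 0, 0],
    [0.41, -1, 0, 0, 0, 0, 0],
    [0.41, -0.8, 0, 0, 0, 0, 0],
    [0.41, -0.5, 0, 0, 0, 0, 0],
  ],
)

```text
time: 12.78
ee_pos: [0.5856, 0.1104, 0.0578]
tcp_rot: [-179.9, -0.1, 95.3]
wrist_force: [-0.6, 1.4, 0.3]
opening: 0.025
```

Emit:
arm_command(
  increments=[
    [0.41, -0.6, 0, 0, 0, 0, 0],
    [0.41, -0.6, 0, 0, 0, 0, 0],
    [0.41, -0.5, 0, 0, 0, 0, 0],
    [0.41, -0.4, 0, 0, 0, 0, 0],
    [0.41, 0, 0, 0, 0, 0, 0],
    [0.41, 0, 0, 0, 0, 0, 0],
  ],
)

```text
time: 13.52
ee_pos: [0.5876, 0.09, 0.0579]
tcp_rot: [-179.9, -0.1, 95.3]
wrist_force: [1.1, -0.8, -0.1]
opening: 0.0251
```

Emit:
arm_command(
  increments=[
    [0.41, 1, 0, 0, 0, 0, 0],
    [0.41, 2, 0, 0, 0, 0, 0],
    [0.41, 2, 0, -4, 0, 0, 0],
    [0.41, 2, 0, -4, 0, 0, 0],
    [0.41, 2, 0, 0, 0, 0, 0],
    [0.41, 4, 0, 0, 0, 0, 0],
    [0.41, 0, 0, 0, 0, 0, 0],
  ],
)

```text
time: 14.4
ee_pos: [0.5745, 0.2225, 0.1368]
tcp_rot: [-179.8, -0.1, 95.5]
wrist_force: [-0.5, 0.0, -0.6]
opening: 0.0252
```

Run:
```python
from h import *
delta([.5,.009,.14],5.5)
c=cam("scene");a=cam("top")
P=np.array([.58,.03,.07])
u,v=proj(c,P)[0];u2,v2=proj(a,P)[0]
crop(c,int(u)-40,int(v)-40,80,80,5,"pics/a.png");crop(a,int(u2)-40,int(v2)-40,80,80,5,"pics/b.png")
cv2.imwrite("pics/ab4.png",np.hstack([cv2.imread("pics/a.png"),cv2.imread("pics/b.png")]))
```

```text
pose [0.5745 0.2225 0.1368] [-1.7984e+02 -9.0000e-02  9.5540e+01] rotvec [-1.900e-01  5.000e-02  9.004e+01] shift after turn cm [-9.46 20.54 -0.32]
```

View pics/ab4.png

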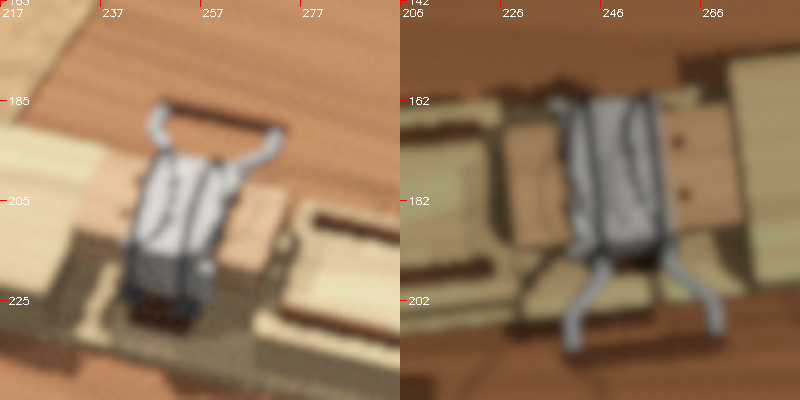

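Run:
```python
from h import *
a=cam("top")
C=np.array([.5945,.0185]);th=np.radians(5.5);M=np.array([[np.cos(th),np.sin(th)],[-np.sin(th),np.cos(th)]])
for p in [(108,187),(334,165)]:
    print(M@(atz(a,206+p[0]/5-.4,142+p[1]/5-.4,.078)[:2]-C))
for p in [(172,348),(324,338)]: print("bar",atz(a,206+p[0]/5-.4,142+p[1]/5-.4,.065))
```

```text
[-0.00066385  0.06242997]
[-0.00303539 -0.05835417]
bar [0.50258466 0.04836882 0.065     ]
bar [ 0.50607876 -0.03224377  0.065     ]
```

Pair is centred in the sleeve (y ≈ +2 mm). Going above the bar, at about (0.502, 0.0095, 0.065).

Emit:
arm_command(
  increments=[
    [0.2, -4.1, -1.85, 0, 0, 0, 0],
    [0.2, -4.1, -1.85, 0, 0, 0, 0],
    [0.2, -4.1, -1.85, 0, 0, 0, 0],
    [0.2, -4.1, -1.85, 0, 0, 0, 0],
    [0.2, -4.1, -1.85, 0, 0, 0, 0],
    [0.2, 0, 0, 0, 0, 0, 0],
    [0.2, 0, 0, 0, 0, 0, 0],
  ],
)

```text
time: 15.42
ee_pos: [0.5026, 0.0063, 0.1379]
tcp_rot: [-179.9, -0.1, 95.3]
wrist_force: [-0.2, 0.3, 0.5]
opening: 0.034
```

Emit:
arm_command(
  increments=[
    [0.2, 0.3, 0, 2.5, 0, 0, 0],
    [0.2, 0, 0, 2.5, 0, 0, 0],
    [0.2, 0, 0, 1.5, 0, 0, 0],
    [0.2, 0, 0, 1.5, 0, 0, 0],
    [0.2, 0, 0, 1, 0, 0, 0],
    [0.2, 0, 0, 0, 0, 0, 0],
    [1, 0, 0, 0, 0, 0, 0],
    [1, 0, 0, 0, 0, 0, 0],
    [1, 0, 0, 0, 0, 0, 0],
  ],
  grip_force=25,
)

```text
time: 16.55
ee_pos: [0.5024, 0.0097, 0.0486]
tcp_rot: [-180.0, -0.1, 95.3]
wrist_force: [-2.4, 0.1, 5.3]
opening: 0.0109
```

Emit:
arm_command(
  increments=[
    [1, 0, 0.12, -1.49, 0, 0, 0],
    [1, 0, 0.35, -1.45, 0, 0, 0],
    [1, 0, 0.57, -1.38, 0, 0, 0],
    [1, 0, 0.78, -1.27, 0, 0, 0],
    [1, 0, 0.97, -1.13, 0, 0, 0],
    [1, 0, 1.13, -0.97, 0, 0, 0],
    [1, 0, 1.27, -0.78, 0, 0, 0],
    [1, 0, 1.38, -0.57, 0, 0, 0],
    [1, 0, 1.45, -0.35, 0, 0, 0],
    [1, 0, 1.49, -0.12, 0, 0, 0],
  ],
)

```text
time: 17.8
ee_pos: [0.5975, 0.0187, 0.1444]
tcp_rot: [-179.9, -0.1, 95.3]
wrist_force: [-2.8, 1.5, 0.3]
opening: 0.0108
```

Emit:
arm_command(
  increments=[
    [1, 0, 1.49, 0.12, 0, 0, 0],
    [1, 0, 1.45, 0.35, 0, 0, 0],
    [1, 0, 1.38, 0.57, 0, 0, 0],
    [1, 0, 1.27, 0.78, 0, 0, 0],
    [1, 0, 1.13, 0.97, 0, 0, 0],
    [1, 0, 0.97, 1.13, 0, 0, 0],
    [1, 0, 0.78, 1.27, 0, 0, 0],
    [1, 0, 0.57, 1.38, 0, 0, 0],
    [1, 0, 0.35, 1.45, 0, 0, 0],
    [1, 0, 0.12, 1.49, 0, 0, 0],
  ],
)

```text
time: 19.05
ee_pos: [0.6916, 0.0274, 0.0467]
tcp_rot: [-179.9, -0.1, 95.3]
wrist_force: [-3.9, -0.7, 35.6]
opening: 0.0111
```

Emit:
arm_command(
  increments=[
    [1, 0, 0, 0, 0, 0, 0],
    [1, 0, 0, 0, 0, 0, 0],
    [0.2, 0, 0, 0, 0, 0, 0],
    [0.2, 0, 0, 0, 0, 0, 0],
    [0.2, 0, 0, -1, 0, 0, 0],
    [0.2, 0, 0, -3, 0, 0, 0],
    [0.2, 0, 0, -4, 0, 0, 0],
    [-1, 0, 0, -4, 0, 0, 0],
    [-1, -6, 0, 0, 0, 0, 0],
    [-1, -6, 0, 0, 0, 0, 0],
  ],
)

```text
time: 20.3
ee_pos: [0.7034, -0.0929, 0.1694]
tcp_rot: [179.9, -0.0, 95.4]
wrist_force: [0.7, 0.3, -0.2]
opening: 0.0849
```

Run:
```python
from h import *
delta([.5989,-.0275,.15],95.5)
c=cam("scene");a=cam("top")
P=np.array([.60,.0,.07])
u,v=proj(c,P)[0];u2,v2=proj(a,P)[0]
crop(c,int(u)-40,int(v)-40,80,80,5,"pics/a.png");crop(a,int(u2)-40,int(v2)-40,80,80,5,"pics/b.png")
cv2.imwrite("pics/ab5.png",np.hstack([cv2.imread("pics/a.png"),cv2.imread("pics/b.png")]))
```

```text
pose [ 0.7034 -0.0929  0.1694] [ 1.7994e+02 -5.0000e-02  9.5450e+01] rotvec [ 0.06 -0.05 -0.05] shift after turn cm [ 7.51 -9.77  1.94]
```

View pics/ab5.png

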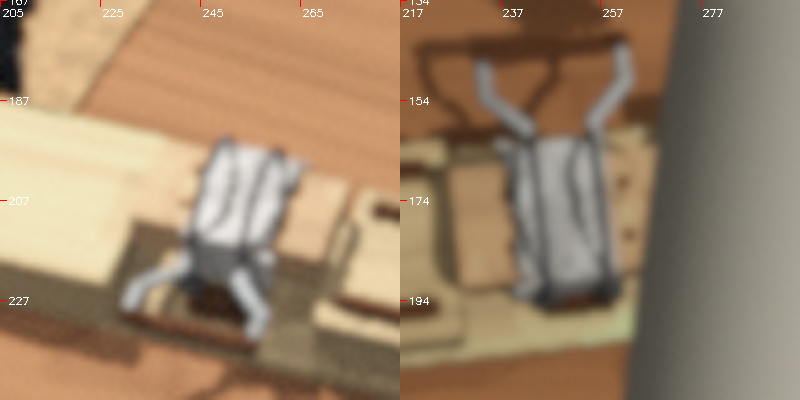

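Emit:
arm_command(
  increments=[
    [-1, 2.45, -3.26, 0, 0, 0, 0],
    [-1, 2.45, -3.26, 0, 0, 0, 0],
    [-1, 2.41, -3.25, 0, 0, 0, 0],
    [-1, 0, 0, 2, 0, 0, 0],
    [-1, 0, 0, 2, 0, 0, 0],
    [-1, 0, 0, 2, 0, 0, 0],
    [-1, 0, 0, 0, 0, 0, 0],
    [-1, 0, 0, 0, 0, 0, 0],
  ],
)

```text
time: 21.4
ee_pos: [0.599, -0.0283, 0.109]
tcp_rot: [-180.0, -0.1, 95.3]
wrist_force: [-1.1, -0.1, 0.5]
opening: 0.0853
```

Emit:
arm_command(
  increments=[
    [-1, -0.1, 0, 1.5, 0, 0, 0],
    [-1, 0, 0, 1.5, 0, 0, 0],
    [-1, 0, 0, 1.3, 0, 0, 0],
    [-1, 0, 0, 0.8, 0, 0, 0],
    [-1, 0, 0, 0.5, 0, 0, 0],
    [-1, 0, 0, 0, 0, 0, 0],
    [1, 0, 0, 0, 0, 0, 0],
    [1, 0, 0, 0, 0, 0, 0],
    [1, 0, 0, 0, 0, 0, 0],
    [1, 0, 0, 0, 0, 0, 0],
  ],
  grip_force=40,
)

```text
time: 22.65
ee_pos: [0.5994, -0.0294, 0.0525]
tcp_rot: [180.0, -0.1, 95.3]
wrist_force: [2.4, -0.3, 5.5]
opening: 0.063
```

Emit:
arm_command(
  increments=[
    [1, -0.5, 0, 0, 0, 0, 0],
    [1, -1, 0, 0, 0, 0, 0],
    [1, -1.2, 0, 0, 0, 0, 0],
    [1, -1.2, 0, 0, 0, 0, 0],
    [1, -1.2, 0, 0, 0, 0, 0],
    [1, -1.2, 0, 0, 0, 0, 0],
    [1, -1.2, 0, 0, 0, 0, 0],
    [1, -1.2, 0, 0, 0, 0, 0],
    [1, -1.2, 0, 0, 0, 0, 0],
    [1, -1.2, 0, 0, 0, 0, 0],
  ],
)

```text
time: 23.9
ee_pos: [0.6087, -0.1404, 0.0513]
tcp_rot: [-179.9, -0.1, 95.4]
wrist_force: [0.4, 1.8, 1.5]
opening: 0.063
```

Emit:
arm_command(
  increments=[
    [1, -1.2, 0, 0, 0, 0, 0],
    [1, -1.0, 0, 0, 0, 0, 0],
    [1, -0.6, 0, 0, 0, 0, 0],
    [1, -0.3, 0, 0, 0, 0, 0],
    [1, 0, 0, 0, 0, 0, 0],
    [1, 0, 0, 0.1, 0, 0, 0],
    [1, 0, 0, 0, 0, 0, 0],
  ],
)

```text
time: 24.78
ee_pos: [0.6118, -0.1709, 0.0513]
tcp_rot: [-179.9, -0.0, 95.3]
wrist_force: [-2.3, -1.5, 4.9]
opening: 0.0632
```

Emit:
arm_command(
  increments=[
    [-1, 0, 0, 0, 0, 0, 0],
    [-1, 0, 0, 0, 0, 0, 0],
    [-1, 0, 0, 0, 0, 0, 0],
    [-1, 0, 0, -2, 0, 0, 0],
    [-1, 0, 0, -3, 0, 0, 0],
    [-1, 2.5, 0, 0, 0, 0, 0],
    [-1, 2.5, 0, 0, 0, 0, 0],
    [-1, 0, 0, 0, 0, 0, 0],
    [-1, 0, 0, 0, 0, 0, 0],
  ],
)

```text
time: 25.9
ee_pos: [0.6073, -0.1209, 0.1007]
tcp_rot: [-179.9, -0.1, 95.4]
wrist_force: [1.1, -0.1, 0.7]
opening: 0.0855
```

Run:
```python
from h import *
delta([.6079,-.1208,.063],95.5)
c=cam("scene");a=cam("top")
P=np.array([.608,-.12,.07])
u,v=proj(c,P)[0];u2,v2=proj(a,P)[0]
crop(c,int(u)-40,int(v)-40,80,80,5,"pics/a.png");crop(a,int(u2)-40,int(v2)-40,80,80,5,"pics/b.png")
cv2.imwrite("pics/ab6.png",np.hstack([cv2.imread("pics/a.png"),cv2.imread("pics/b.png")]))
```

```text
pose [ 0.6073 -0.1209  0.1007] [-1.7992e+02 -7.0000e-02  9.5370e+01] rotvec [-0.07 -0.07 -0.13] shift after turn cm [0.   0.06 3.77]
```

View pics/ab6.png

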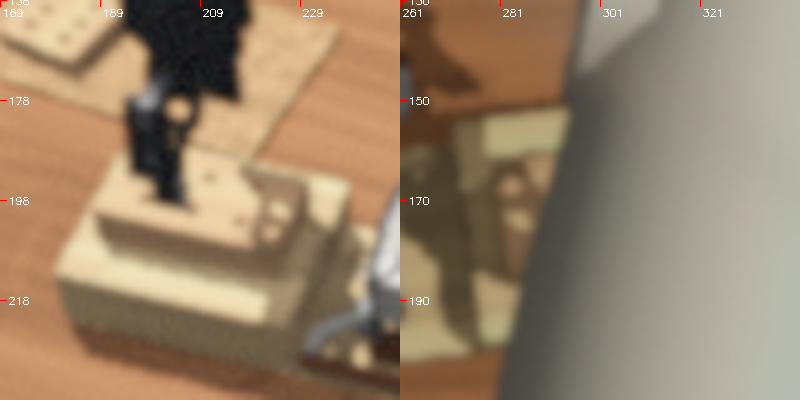

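The pair is closed and square on the right ledge. Next I grip the top tray and lift it straight up.

Emit:
arm_command(
  increments=[
    [-1, 0, 0, 1.5, 0, 0, 0],
    [-1, 0, 0, 1.2, 0, 0, 0],
    [-1, 0, 0, 0.7, 0, 0, 0],
    [-1, 0, 0, 0.35, 0, 0, 0],
    [-1, 0, 0, 0, 0, 0, 0],
    [1, 0, 0, 0, 0, 0, 0],
    [1, 0, 0, 0, 0, 0, 0],
    [1, 0, 0, 0, 0, 0, 0],
    [1, 0, 0, 0, 0, 0, 0],
  ],
  grip_force=35,
)

```text
time: 27.12
ee_pos: [0.6076, -0.121, 0.0638]
tcp_rot: [-180.0, -0.1, 95.3]
wrist_force: [-0.6, 0.8, 6.2]
opening: 0.0629
```

Emit:
arm_command(
  increments=[
    [1, 0, 0, -0.3, 0, 0, 0],
    [1, 0, 0, -0.4, 0, 0, 0],
    [1, 0, 0, -0.5, 0, 0, 0],
    [1, 0, 0, -0.8, 0, 0, 0],
    [1, 0, 0, -1.5, 0, 0, 0],
    [1, 0, 0, -3, 0, 0, 0],
    [1, 0, 0, -4, 0, 0, 0],
    [1, 0, 0, 0, 0, 0, 0],
  ],
)

```text
time: 28.12
ee_pos: [0.6089, -0.1214, 0.1729]
tcp_rot: [179.7, 0.0, 95.3]
wrist_force: [-0.1, -0.2, 0.1]
opening: 0.0626
```

Emit:
arm_command(
  increments=[
    [1, -1.05, -3.59, 0, 0, 0, 0],
    [1, -1.05, -3.59, 0, 0, 0, 0],
    [1, -1.05, -3.59, 0, 0, 0, 0],
    [1, -1.05, -3.59, 0, 0, 0, 0],
    [1, -1.05, -3.59, 0, 0, 0, 0],
    [1, 0, 0, 0, 0, 0, 9.5],
    [1, 0, 0, 0, 0, 0, 9.5],
    [1, 0, 0, 0, 0, 0, 9.5],
    [1, 0, 0, 0, 0, 0, 9.5],
    [1, 0, 0, 0, 0, 0, 9.5],
  ],
)

```text
time: 29.38
ee_pos: [0.4334, -0.19, 0.1681]
tcp_rot: [-179.9, 0.0, 47.5]
wrist_force: [-0.2, 0.8, -1.2]
opening: 0.0628
```

Emit:
arm_command(
  increments=[
    [1, 0, 0, 0, 0, 0, 9.5],
    [1, 0, 0, 0, 0, 0, 9.5],
    [1, 0, 0, 0, 0, 0, 9.5],
    [1, 0, 0, 0, 0, 0, 9.5],
    [1, 0, 0, 0, 0, 0, 8],
    [1, 0, 0, 0, 0, 0, 0],
    [1, 0, 0, 0, 0, 0, 0],
  ],
)

```text
time: 30.25
ee_pos: [0.4335, -0.19, 0.1682]
tcp_rot: [-179.9, 0.1, 2.0]
wrist_force: [0.2, -0.3, 0.1]
opening: 0.0625
```

Run:
```python
from h import *
delta([.435,-.188,.02],1.7)
```

```text
pose [ 0.4335 -0.19    0.1682] [-1.7992e+02  9.0000e-02  2.0100e+00] rotvec [-0.08  0.09  0.31] shift after turn cm [ 0.16 -0.2  14.82]
```

Emit:
arm_command(
  increments=[
    [1, 0.1, -0.2, 4, 0, 0, 0],
    [1, 0, 0, 4, 0, 0, 0],
    [1, 0, 0, 3.5, 0, 0, 0],
    [1, 0, 0, 2.5, 0, 0, 0],
    [1, 0, 0, 1.2, 0, 0, 0],
    [1, 0, 0, 0.6, 0, 0, 0],
    [1, 0, 0, 0.3, 0, 0, 0],
    [1, 0, 0, 0.1, 0, 0, 0],
    [1, 0, 0, 0.1, 0, 0, 0],
    [1, 0, 0, 0, 0, 0, 0],
  ],
)

```text
time: 31.5
ee_pos: [0.4344, -0.1879, 0.0055]
tcp_rot: [-179.9, 0.1, 1.8]
wrist_force: [-0.3, -0.2, -0.7]
opening: 0.0626
```

Emit:
arm_command(
  increments=[
    [1, 0, 0, 0.12, 0, 0, 0],
    [1, 0, 0, 0, 0, 0, 0],
  ],
)

```text
time: 31.75
ee_pos: [0.4345, -0.1879, 0.0053]
tcp_rot: [-179.9, 0.0, 1.8]
wrist_force: [-3.7, 1.9, 10.0]
opening: 0.0628
```

Emit:
arm_command(
  increments=[
    [-1, 0, 0, 0, 0, 0, 0],
    [-1, 0, 0, 0, 0, 0, 0],
    [-1, 0, 0, 0, 0, 0, 0],
    [-1, 0, 0, -1, 0, 0, 0],
    [-1, 0, 0, -4, 0, 0, 0],
    [-1, 0, 0, -5, 0, 0, 0],
    [-1, 0, 0, -5, 0, 0, 0],
    [-1, -3, 5, 0, 0, 0, 0],
    [-1, -3, 5, 0, 0, 0, 0],
    [-1, -3, 5, 0, 0, 0, 0],
  ],
)

```text
time: 33.0
ee_pos: [0.3486, -0.3422, 0.155]
tcp_rot: [-180.0, 0.0, 1.9]
wrist_force: [1.6, -0.1, -0.7]
opening: 0.085
```

Emit:
arm_command(
  increments=[
    [-1, -3, 5, 0, 0, 0, 0],
    [-1, -3, 5, 0, 0, 0, 0],
    [-1, -2, 4, 0, 0, 0, 0],
    [-1, 0, 0, 0, 0, 0, 0],
    [-1, 0, 0, 0, 0, 0, 0],
  ],
)

```text
time: 33.62
ee_pos: [0.2739, -0.483, 0.1542]
tcp_rot: [-179.9, 0.1, 1.8]
wrist_force: [-0.5, 0.5, -0.3]
opening: 0.0851
```

Run:
```python
from h import *
c=cam("scene");a=cam("top")
P=np.array([.52,-.155,.04]);w=48
u,v=proj(c,P)[0];u2,v2=proj(a,P)[0]
crop(c,int(u)-50,int(v)-60,100,120,4,"pics/a.png");crop(a,int(u2)-50,int(v2)-60,100,120,4,"pics/b.png")
cv2.imwrite("pics/ab7.png",np.hstack([cv2.imread("pics/a.png"),cv2.imread("pics/b.png")]))
```

```text
(no output)
```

View pics/ab7.png

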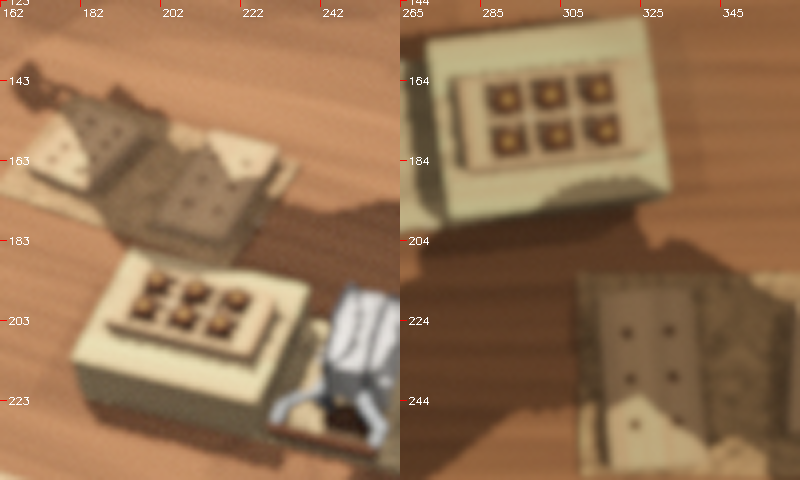

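The lower tray sits squarely on the right ledge with all six brass dots showing, so the knobs are underside up in their pockets (top crop x 500–605, y 90–140). The other tray lies flat on the mat and the short tray is in place. Handing in.

```bash
python3 -c "
from h import *
print(bot.get_obs()['time'],bot.job_done())"
```

```text
the job is handed in; nothing more can be done
33.725 None
```

All six knobs are turned over, and I handed the job in at 33.7 s of the 72 s allowed. `bot.job_done()` gives no verdict.

**What I did:**
- Laid the matching tray face-down on the loaded tray.
- Pushed the closed pair into the sleeve with the gripper fingers.
- Gripped the bar and swung it over to the far stop.
- Pulled the pair onto the right ledge by its sides.
- Lifted off the top tray and laid it on the cork mat.

**What the last pictures showed:**
- All six brass dots face up, in the pockets of the tray sitting square on the right ledge.
- The other tray lies flat on the mat, back up.
- The short tray looks undisturbed and the gripper is clear of everything. The other tools were outside the last crop, so I did not check them at the end.

**Checks that disagreed or rest on estimates:**
- **Tray fit:** just after I laid the tray down, a rough measurement put it about 3 mm off along its length and 2 mm across. That is within the 6 mm limit, and pushing both tray ends together should have squared them.
- **Pair in the sleeve:** it measured about 2 mm off centre, against a limit of 15 mm.
- **Sleeve stop:** I judged the sleeve fully over from a 36 N push-back at the end of the swing and the bar lying on the far side. I did not measure the angle itself.

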